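Refit the counter's paper roll dispenser

TASK

The wrapping-paper dispenser on the bakery counter is empty: take the fresh paper roll lying beside it, push its sprung pin into one end cup, press the spindle short so that the stub at its other end drops in between, and let it spring out so that both ends sit in their cups. Then swing the tear bar over from the back so that it rests on the new roll. Leave everything else on the counter where it is.

Things in the scene. Friction and masses are not known exactly. Their poses are not given: they have to be found in the camera images.
- holder: The paper roll dispenser, bolted down: steel base 150 x 222 x 8 mm (65 mm in front of the origin to 85 behind), two upright side plates (x -30 to +70 mm, outer faces 203 mm apart, tops 94 mm above the counter), a black end cup on the inner face of each. Origin: on the counter, below the middle of the cup axis; y runs from right cup to left cup, +x to its rear (away from the robot), z up.
- cups_mid (a point): Midway between the two end cups, on their axis, 80 mm above the counter. The mouths of the cups are 165 mm apart, the bottoms of their holes 181 mm.
- cup_left (a point): Centre of the mouth of the end cup on the holder's +y side: a 28 mm square block with a round blind hole, 17 mm in diameter and 8 mm deep, that looks at the other cup. Nothing covers the space between the cups from above.
- cup_right (a point): Centre of the mouth of the other, equal cup, on the holder's -y side.
- tear_bar (a joint): Angle of the tear bar, rad: 0 = parked, leaning back 40 degrees behind upright; grows as it swings up and over to the front (-x of the holder). Upright at 0.70, lies on a fitted roll at about 1.8, would drop to 2.2 with no roll. The hinge is damped: past upright the bar (200 g) sinks slowly onto the roll by itself; short of upright it falls back to 0.
- tear_bar_mid (a point): Middle of the tear bar, a steel bar 10 mm thick, 214 mm long, parallel to the holder's y, on an arm at each end outside the side plates. It swings at 75 mm from its hinge line (55 mm behind the cup axis, 70 mm above the counter). Parked it is 103 mm behind the cup axis and 127 mm above the counter; on the roll about 12 mm in front of the axis and 105 mm up.
- paper_roll: The fresh white paper roll on its grey spindle, lying on the counter: 50 mm in diameter, 140 mm long, about 0.25 kg. Origin: on the axis at the middle of the paper, 25 mm above the counter as it lies; x runs along the spindle towards the sprung pin. It may go in either way round.
- plunger (a joint): How far the sprung pin is pushed in, m: 0 = fully out (spindle 186 mm over the tips), at most 0.023. Spring 350 N/m with 1 N preload (6 to 7.5 N when 15 to 18 mm in). Fitted in the cups it stands at about 0.005.
- plunger_tip (a point): Round tip of the sprung pin, the slim longer one: 10 mm thick, sliding out of a sleeve (18 mm thick, 4 mm long) and standing 33 mm out from the paper when fully out, 103 mm from the roll's origin along its +x.
- stub_tip (a point): Round tip of the fixed stub at the other end: 12 mm thick, 13 mm out from the paper, 83 mm from the roll's origin along its -x.
- spindle_mid (a point): Point of the roll's axis 7.5 mm from its origin towards the sprung pin: midway between the cups when the spindle is seated.
- terminal: Bystander: the card payment terminal, black, 165 x 78 x 35 mm, lying flat. Origin under its middle.
- till_roll: Bystander: a till roll, plain paper cylinder 58 mm in diameter and 80 mm tall standing on end, no pins: not the one to fit. Origin under its middle.
- tongs: Bystander: steel pastry tongs lying flat, 220 mm long, 12 mm high. Origin under its middle.
- plates: Bystander: a stack of white dessert plates, 168 mm across, 50 mm high. Origin under its middle.
- sweet_jar: Bystander: a lidded glass jar of wrapped sweets, 120 mm across, 216 mm high. Origin under its middle.
- cake_box: Bystander: a closed white cake box, 184 x 184 x 90 mm. Origin under its middle.
- price_card: Bystander: a small price card in a wooden foot, 85 mm wide, 62 mm high. Origin under its middle.
There are look-alikes about, which are no part of the job. Leave any orange or turquoise look-alike of the paper_roll alone.

How it is judged:
By the outcome, as a careful person would: the job done as asked, in the order asked, and still so for the second after the job is handed in, with the robot touching nothing.
It also fails if it takes over 51 s, if anything falls off the work surface, if the arm or the gripper's body presses on something with over 40 N, if the wrist force passes 120 N, or if a joint passes its speed limit or range.

ROBOT

A 6-joint arm with a two-finger parallel gripper is mounted at the origin on the work surface. World frame = base frame: x ahead of the robot, y to its left, z up, the work surface at z = 0. Lengths are in m, angles in degrees, forces in N, time in s.
With the tool pointing down it reaches from about 0.3 to 0.775 m from the base axis. Payload 14.6 kg.
Tool frame: the origin (TCP) lies between the finger pads; the fingertips stand 14 mm ahead of it and the grasp point (between the pads) lies 5 mm behind it; z points along the fingers, y is the line along which they close (so a half turn about z gives the same grasp; the last joint's range is limited). The gripper opens to 85 mm and grips with 20 to 120 N. Pads are 22 mm wide; open, the fingers measure 114 mm over their backs; the gripper's body (76 mm by 85 mm) begins 54 mm behind the grasp point. The pads swing forward as they close: fully open they stand 13 mm farther back than shut.
Start: joints at [68.377, 17.183, 87.147, -0, 75.671, -3.816], TCP at [0.168, 0.524, 0.245] pointing down, gripper open.
Joint ranges: [-173.82, 173.82], [-45.26, 126.66], [13.44, 144.39], [-59.66, 239.66], [0, 175.72], [-146.38, 146.38]. Speed limits (degrees/s): [127.2, 127.2, 147.25, 180, 180, 180].

INTERFACE

Orientations are given as [roll, pitch, yaw] about the fixed x, y, z axes, in that order (R = Rz(yaw) Ry(pitch) Rx(roll)).
In Python, from rig import status, read_camera, camera_info, ticket gives the robot as it stands.
- The arm moves only by the tool carry_out, never from a script. Its argument "targets" is one flat list of numbers, 6 for each row, row after row: the shift along the tool's x, y, z normalised to -1 to 1, where 1 is 300 mm, then the turn, a rotation vector about the tool's x, y, z normalised to -1 to 1, where 1 is 90 degrees. In form: [x, y, z, rx, ry, rz, x, y, z, rx, ry, rz, ...]. A call has 1 to 12 rows; each row is the pose to reach, as a shift and turn from the pose commanded when the call began, along the tool's axes at that moment; what a row does not reach only later rows make up. A row lasts 1/8 s, in which the tool goes at most 62.5 mm and 10.7 degrees, less where a joint would pass 70% of its speed; a pose out of reach is approached as far as the arm can. A call with a number of a shift or a turn outside -1 to 1 is refused whole. A call with a gripper value outside its range is refused whole. "jaw" is the closure, from 0 (fully open) to 1 (shut), set as the call begins (left out, the last holds). The fingers move at their own pace and stop on an object; "force" is the grip in N (left out, the last holds). Time passes only in rows, so rows that repeat a pose let the fingers close. It gives the time, the measured TCP pose, the force, the opening and the grip force at its end, in the units of the state.
- status.sense(): the state, without advancing time (a new reading comes with each control period).
- read_camera(name): name is "scene" or "top" or "wrist"; returns the picture (420x560x3 uint8, red, green, blue); there is no depth.
- camera_info(name): a dict with "fx", "fy", "cx", "cy" (pixels), "T" (4x4, takes a point from camera to world coordinates). Camera axes: x right, y up, looking along -z (the intrinsics and any distortion apply to the point x, -y, -z); pixel columns grow to the right and rows downward; lengths in m; the calibration is good to about 2 mm. A picture is of the moment at which its call begins: read the wrist's pose just before it. camera_info takes no time and is no camera call; for the wrist camera it gives the pose at the moment of the call.
- ticket.job_done(): hands the job in; it is judged then, once.
The state is a dict: "time_s": time; "q": joint angles; "joint_vel": joint speeds; "joint_efforts": joint torques, N m; "tcp_pos": TCP position; "orientation": TCP orientation; "wrist_force": force on the tool from outside, world axes, zero at the start; "moment": the same for the moment, N m; "opening": finger opening in m; "gripper_force": force on a finger pad.
Only numpy, scipy, OpenCV 4.12 (cv2) and the standard library are available. Lean on these libraries where they do the work, as an engineer would, in place of code of your own. Each camera call takes 0.05 s, during which the arm holds its last target. There are 200 camera calls.

## Working session

There is one attempt and no reset: what is moved stays moved. The work goes in short steps, Python scripts to look and compute and a tool call to move; the robot and the scene stay as the last step left them, time stands still between calls to the robot, and variables do not carry over. Pictures are saved under pics/ and viewed, at most 10 in all, crops included, and the job is handed in when it is done.

Besides the shell and the picture viewer there is one more tool, called after "Emit:" by a JSON object that holds its "method" and its "body", one argument or row to a line. carry_out: Moves the arm, as the interface text tells. Its arguments: {"type":"object","properties":{"targets":{"type":"array"},"jaw":{"type":"number"},"force":{"type":"number"}},"required":["targets"]}

```bash
mkdir -p pics; python3 - <<'E'
from rig import status, read_camera, camera_info
import cv2,numpy as np
s=status.sense();print(s)
for n in("top","scene"):
    im=read_camera(n);cv2.imwrite(f"pics/{n}0.png",im[:,:,::-1]);i=camera_info(n);print({k:(np.round(v,4).tolist() if k=="T" else v) for k,v in i.items()})
E
```

```text
{'time_s': 0.0, 'q': array([ 6.83752309e+01,  1.72188201e+01,  8.71804526e+01, -7.12896370e-04,
        7.56697430e+01, -3.81560366e+00]), 'joint_vel': array([-0.03878953, -0.00289073, -0.07202921,  0.13353533, -0.00284518,
        0.13238066]), 'joint_efforts': array([-1.05814019e-03, -5.43496013e+01, -3.61789727e+01, -1.34082006e-04,
        4.05309635e-03, -5.03382432e-05]), 'tcp_pos': array([0.16813965, 0.52344338, 0.24468962]), 'orientation': array([-1.79931091e+02, -3.90372062e-03,  1.62191009e+02]), 'wrist_force': array([ 0.17559186,  0.13809068, -0.00670342]), 'moment': array([0.0027371 , 0.05620987, 0.01509182]), 'gripper_force': 0.0, 'opening': 0.08550574568018487}
{'fx': 441.20949999127413, 'fy': 441.20949999127413, 'cx': 289.6308315620943, 'cy': 211.40479422106378, 'T': [[-0.0031, 0.9986, -0.0536, 0.4462], [-1.0, -0.0035, -0.0081, -0.0099], [-0.0083, 0.0535, 0.9985, 1.5706], [0.0, 0.0, 0.0, 1.0]]}
{'fx': 426.64746462415076, 'fy': 426.64746462415076, 'cx': 281.2962460446333, 'cy': 219.2279274196628, 'T': [[-0.6926, -0.6175, 0.3729, 0.9792], [0.7212, -0.5832, 0.3737, 0.4365], [-0.0133, 0.5278, 0.8493, 1.1166], [0.0, 0.0, 0.0, 1.0]]}
```

View pics/top0.png

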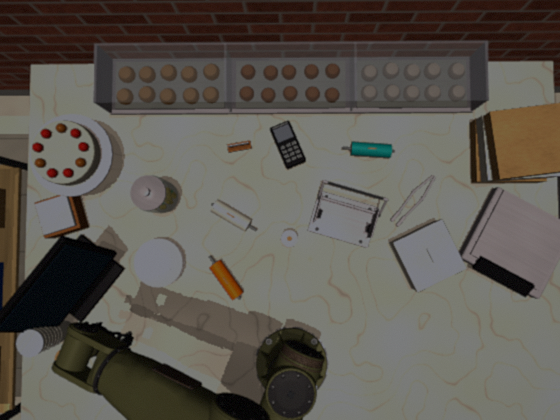

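View pics/scene0.png

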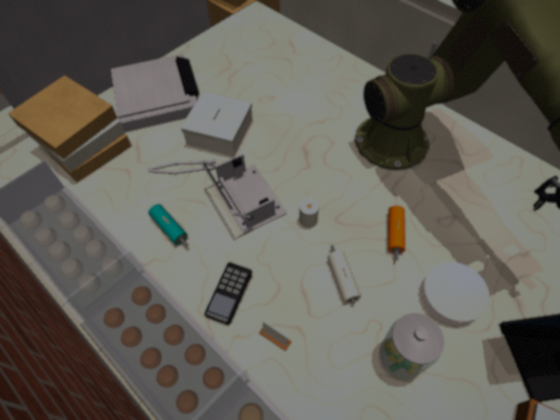

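The top view shows the white roll at about (234,215), the holder at (347,212) with its bar towards the top (rear), and orange and turquoise look-alikes. I'll enlarge the top view and compute rough positions.

```bash
cat > h.py <<'E'
from rig import status, read_camera, camera_info
import cv2,numpy as np
from scipy.spatial.transform import Rotation as R
def ray(ci,u,v):
    T=np.array(ci["T"]);d=T[:3,:3]@np.array([(u-ci["cx"])/ci["fx"],-(v-ci["cy"])/ci["fy"],-1]);return T[:3,3],d
def onz(ci,u,v,z):
    o,d=ray(ci,u,v);return o+d*(z-o[2])/d[2]
def proj(ci,p):
    T=np.array(ci["T"]);c=T[:3,:3].T@(np.array(p)-T[:3,3]);return ci["cx"]+ci["fx"]*c[0]/-c[2],ci["cy"]-ci["fy"]*c[1]/-c[2]
def pose():
    s=status.sense();return np.array(s["tcp_pos"]),R.from_euler('xyz',s["orientation"],degrees=True)
def rel(p,Rt,pc=None,Rc=None):
    "normalised shift, turn to target"
    if pc is None: pc,Rc=pose()
    return np.round(Rc.inv().apply(np.array(p)-pc)/.3,4),np.round((Rc.inv()*Rt).as_rotvec(degrees=True)/90,4)
E
python3 - <<'E'
from h import *
im=cv2.imread("pics/top0.png");c=im[165:255,200:400]
cv2.imwrite("pics/c1.png",cv2.resize(c,None,fx=4,fy=4,interpolation=cv2.INTER_CUBIC))
ci=camera_info("top")
for n,u,v,z in[("roll l",215,205,.025),("roll r",250,227,.025),("till",289,237,.08),("hold",347,212,.008),("terminal",288,145,.03)]:print(n,onz(ci,u,v,z).round(3))
E
```

```text
roll l [0.553 0.265 0.025]
roll r [0.475 0.142 0.025]
till [0.44  0.005 0.08 ]
hold [ 0.527 -0.2    0.008]
terminal [0.763 0.008 0.03 ]
```

View pics/c1.png

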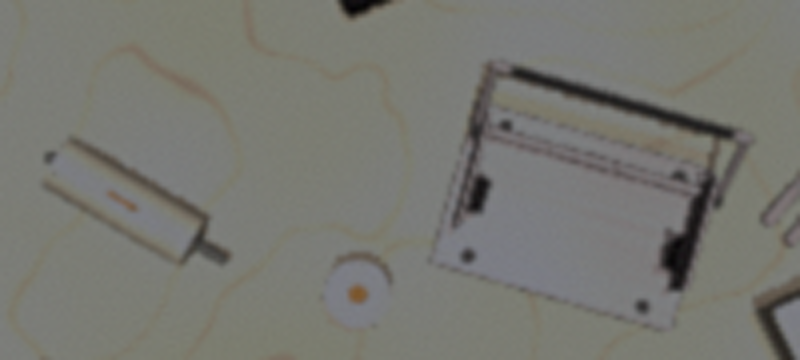

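Enlarged crop: pin tip is at full-image (257,229), pointing lower right; stub tip at (212,204). Cups are at about (320,214) and (369,227), bar at the rear. Next I move above the roll.

```bash
python3 - <<'E'
from h import *
ci=camera_info("top")
pt=onz(ci,257,229.3,.025);st=onz(ci,212,204.3,.025);print(pt,st,np.linalg.norm(pt-st))
d=(st-pt)[:2];a=np.degrees(np.arctan2(d[1],d[0]));mid=pt+(st-pt)*103/186;print("roll",mid,a)
L=onz(ci,320,213.7,.08);Rr=onz(ci,369.2,227.5,.08);d=(L-Rr);print("cups",L,Rr,np.linalg.norm(d),np.degrees(np.arctan2(d[1],d[0])))
T=lambda y:R.from_euler('xyz',[180,0,y],degrees=True)
print(rel([mid[0],mid[1],.25],T(a)))
print(np.array(camera_info("wrist")["T"]).round(3), camera_info("wrist")["fx"])
E
```

```text
[0.46674144 0.11722758 0.025     ] [0.5550866  0.27564563 0.025     ] 0.18138673534264027
roll [0.51566376 0.20495371 0.025     ] 60.85285863551616
cups [ 0.51803313 -0.10035225  0.08      ] [ 0.47087838 -0.2658345   0.08      ] 0.1720695926148354 74.09491340288024
(array([-1.4276, -0.6566, -0.0169]), array([-5.000e-04,  6.000e-04,  1.126e+00]))
[[ 0.306 -0.919 -0.249  0.105]
 [ 0.952  0.296  0.081  0.544]
 [-0.001 -0.262  0.965  0.373]
 [ 0.     0.     0.     1.   ]] 355.4697032909653
```

Emit:
{"method": "carry_out", "body": {
  "targets": [-0.2,-0.09,0,0,0,0.1,-0.4,-0.18,0,0,0,0.2,-0.55,-0.25,0,0,0,0.3,-0.7,-0.32,0,0,0,0.4,-0.85,-0.39,0,0,0,0.5,-1,-0.46,0,0,0,0.6,-1,-0.46,0,0,0,0.7,-1,-0.46,0,0,0,0.7]
}}

```text
time_s: 1.1
tcp_pos: [0.4117, 0.3002, 0.245]
orientation: [-180.0, 0.0, 99.2]
wrist_force: [0.6, 1.0, -0.2]
opening: 0.0851
gripper_force: 0.0
```

```bash
python3 - <<'E'
from h import *
print(pose()[0],status.sense()["time_s"])
print(rel([.5157,.205,.25],R.from_euler('xyz',[180,0,60.9],degrees=True)))
E
```

```text
[0.4117306  0.30017368 0.24499484] 1.1
(array([-0.3686,  0.2914, -0.0168]), array([-3.000e-04,  3.000e-04,  4.255e-01]))
```

Emit:
{"method": "carry_out", "body": {
  "targets": [-0.18,0.14,0,0,0,0.11,-0.37,0.29,0,0,0,0.22,-0.37,0.29,0,0,0,0.33,-0.37,0.29,0,0,0,0.425,-0.37,0.29,0,0,0,0.425,-0.37,0.29,0,0,0,0.425]
}}

```text
time_s: 1.85
tcp_pos: [0.5149, 0.2053, 0.2453]
orientation: [-180.0, 0.0, 61.3]
wrist_force: [0.9, 0.2, 0.5]
opening: 0.0854
gripper_force: 0.0
```

```bash
python3 - <<'E'
from h import *
print(status.sense()["tcp_pos"],status.sense()["orientation"])
ci=camera_info("wrist");np.save("w1.npy",ci,allow_pickle=True)
im=read_camera("wrist");cv2.imwrite("pics/w1.png",im[:,:,::-1]);print(ci)
E
```

```text
[0.51492368 0.20533996 0.24525743] [-1.79996602e+02  4.03032892e-03  6.12834567e+01]
{'fx': 355.4697032909653, 'fy': 355.4697032909653, 'cx': 276.30938674240673, 'cy': 210.25546021485926, 'T': array([[ 8.76694847e-01,  4.63993382e-01,  1.26949938e-01,
         5.47352236e-01],
       [-4.81046331e-01,  8.46029673e-01,  2.29843903e-01,
         2.63620775e-01],
       [-7.57364800e-04, -2.62571768e-01,  9.64912169e-01,
         3.73748263e-01],
       [ 0.00000000e+00,  0.00000000e+00,  0.00000000e+00,
         1.00000000e+00]])}
```

View pics/w1.png

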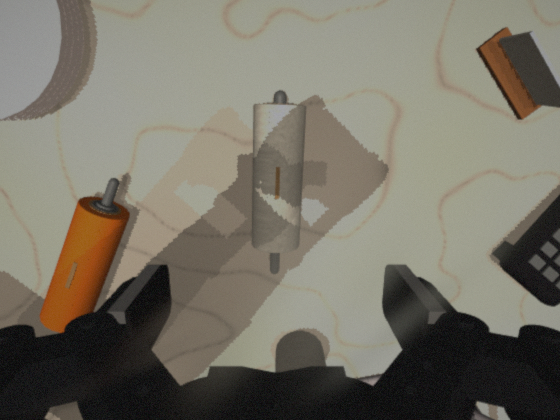

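The roll is centred at about column 278, with the stub tip at (280,91) and the pin tip at (275,272); the orange look-alike stays well to the left. Now I cast those points.

```bash
python3 - <<'E'
from h import *
ci=np.load("w1.npy",allow_pickle=True).item()
pt=onz(ci,275,272.5,.024);st=onz(ci,280,91.5,.027);d=st-pt;a=np.degrees(np.arctan2(d[1],d[0]));u=d/np.linalg.norm(d)
print(pt,st,np.linalg.norm(d),a); pe=(onz(ci,277,246,.0)+0)
mid=(pt+st)/2-u*.010;print("mid",mid)
# paper end edges (mid height approx) check: widths
for v in(120,175,235):print([onz(ci,c,v,.03).round(4) for c in(253,304)])
print(rel([mid[0],mid[1],.017],R.from_euler('xyz',[180,0,a],degrees=True)))
E
```

```text
[0.46688252 0.12043179 0.024     ] [0.55959414 0.27936768 0.027     ] 0.18402461983805832 59.7438273618302
mid [0.50820033 0.19126307 0.02533698]
[array([0.5251, 0.2691, 0.03  ]), array([0.5671, 0.2461, 0.03  ])]
[array([0.4993, 0.2239, 0.03  ]), array([0.543, 0.2  , 0.03 ])]
[array([0.4686, 0.1702, 0.03  ]), array([0.5143, 0.1452, 0.03  ])]
(array([-0.052 ,  0.0028,  0.7611]), array([ 0.    , -0.    ,  0.0165]))
```

Emit:
{"method": "carry_out", "body": {
  "targets": [0.015,0.005,0.2,0,0,0.016,0.015,0.005,0.38,0,0,0.016,0.015,0.005,0.56,0,0,0.016,0.015,0.005,0.68,0,0,0.016,0.015,0.005,0.74,0,0,0.016,0.015,0.005,0.76,0,0,0.016,0.015,0.005,0.76,0,0,0.016],
  "jaw": 0
}}

```text
time_s: 2.78
tcp_pos: [0.5192, 0.2083, 0.0182]
orientation: [180.0, -0.1, 59.5]
wrist_force: [0.6, -0.0, -0.0]
opening: 0.0856
gripper_force: 0.0
```

Emit:
{"method": "carry_out", "body": {
  "targets": [0,0,0,0,0,0,0,0,0,0,0,0,0,0,0,0,0,0,0,0,0,0,0,0,0,0,0,0,0,0,0,0,0,0,0,0],
  "jaw": 1,
  "force": 50
}}

```text
time_s: 3.52
tcp_pos: [0.5191, 0.2082, 0.0183]
orientation: [180.0, -0.1, 59.5]
wrist_force: [-2.8, -0.6, 7.2]
opening: 0.0489
gripper_force: 50.5
```

Emit:
{"method": "carry_out", "body": {
  "targets": [0,0,-0.1,0,0,0,0,0,-0.3,0,0,0,0,0,-0.5,0,0,0,-0.15,0.02,-0.65,0,0,-0.05,-0.3,0.04,-0.77,0,0,-0.1,-0.5,0.07,-0.77,0,0,-0.162,-0.7,0.1,-0.77,0,0,-0.162,-0.9,0.13,-0.77,0,0,-0.162,-1,0.15,-0.77,0,0,-0.162,-1,0.173,-0.77,0,0,-0.162,-1,0.173,-0.77,0,0,-0.162]
}}

```text
time_s: 4.9
tcp_pos: [0.4115, -0.0767, 0.2483]
orientation: [180.0, -0.0, 74.1]
wrist_force: [0.7, 0.5, -2.9]
opening: 0.0486
gripper_force: 53.3
```

```bash
python3 - <<'E'
from h import *
print(rel([.37,-.147,.25],R.from_euler('xyz',[180,0,74.1],degrees=True)))
E
```

```text
(array([-0.2634, -0.0686, -0.0056]), array([ 0.    , -0.0001, -0.0004]))
```

Emit:
{"method": "carry_out", "body": {
  "targets": [-0.13,-0.04,0,0,0,0,-0.26,-0.07,0,0,0,0,-0.26,-0.07,0,0,0,0,-0.26,-0.07,0,0,0,0]
}}

```text
time_s: 5.4
tcp_pos: [0.37, -0.1453, 0.2483]
orientation: [-180.0, -0.0, 74.1]
wrist_force: [0.2, -0.1, -2.4]
opening: 0.0487
gripper_force: 53.2
```

```bash
python3 - <<'E'
from h import *
print(status.sense()["tcp_pos"],status.sense()["orientation"])
ci=camera_info("wrist");np.save("w2.npy",ci,allow_pickle=True)
im=read_camera("wrist");cv2.imwrite("pics/w2.png",im[:,:,::-1])
cv2.imwrite("pics/w2b.png",cv2.resize(im[:,:,::-1],(800,600),interpolation=cv2.INTER_CUBIC))
E
```

```text
[ 0.37001015 -0.14530147  0.24827755] [-1.79999169e+02 -1.51848083e-02  7.41208910e+01]
```

View pics/w2b.png

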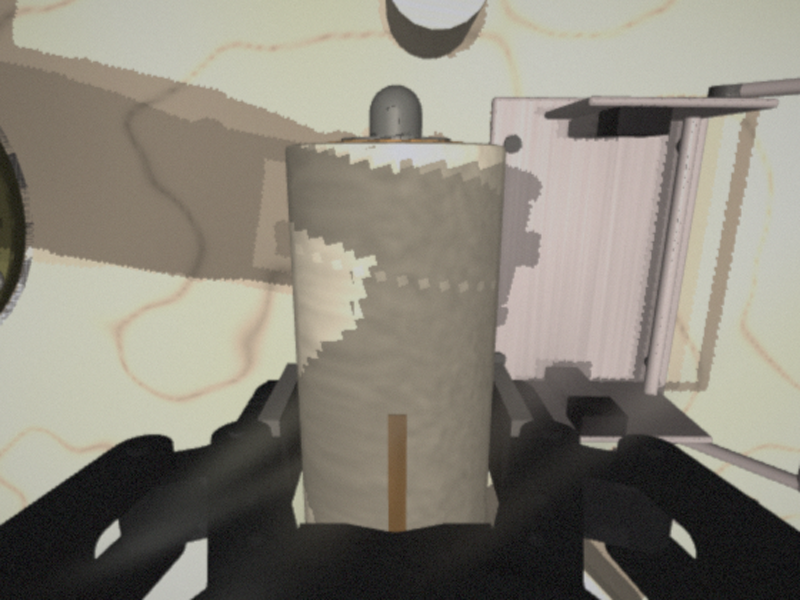

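View shows the held roll (stub tip at (395,88) in the 800-wide picture, straight in the jaws) and the holder at right: left plate top edge at about (590–777,100), right plate's rear top corner at (712,441), black cups, and a rod between the plates at column ~675. I'll enlarge for the corners.

```bash
python3 - <<'E'
import cv2
im=cv2.imread("pics/w2.png")
a=im[55:125,340:560];b=im[255:325,340:560]
cv2.imwrite("pics/w2c.png",cv2.resize(cv2.convertScaleAbs(cv2.vconcat([a,b]),alpha=1.4,beta=20),None,fx=3.6,fy=3.6,interpolation=cv2.INTER_CUBIC))
E
```

```text
(no output)
```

View pics/w2c.png

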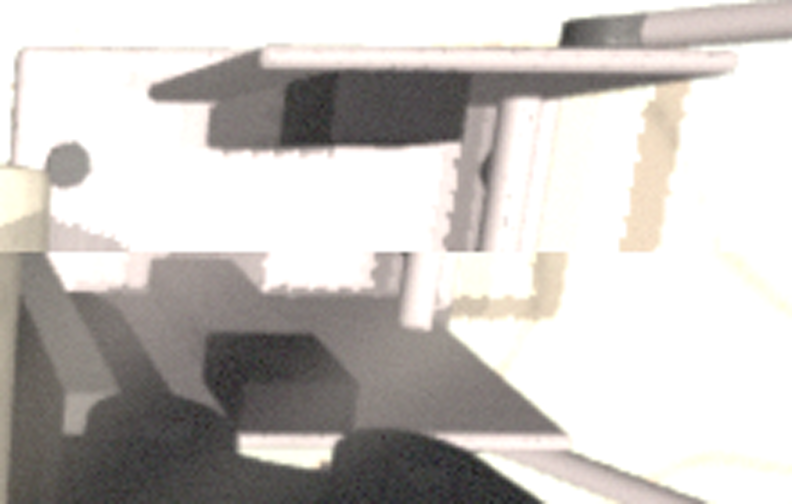

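Corners in the crop: left plate top, outer edge (262,48)–(737,53); right plate rear top outer corner (570,448); right cup mouth top edge (240,388)–(357,383); rod ends (520,100) and (418,325).

```bash
python3 - <<'E'
from h import *
ci=np.load("w2.npy",allow_pickle=True).item()
def px(a,b): return (340+a/3.6-.5, (55 if b<252 else 185)+b/3.6-.5)
P=lambda a,b,z:onz(ci,*px(a,b),z)
LF=P(262,48,.094);LR=P(737,53,.094);RR=P(570,448,.094);BF=P(18,48,.008);RI=P(555,433,.094);LI=P(735,75,.094)
print(LF,LR,RR,"len",np.linalg.norm(LF-LR),np.linalg.norm(LR-RR))
d=LR-RR;a=np.degrees(np.arctan2(d[1],d[0]));d2=LR-LF;a2=np.degrees(np.arctan2(d2[1],d2[0]))+90;print(a,a2, "thick",np.linalg.norm(LR-LI))
yh=d/np.linalg.norm(d);xh=np.array([yh[1],-yh[0],0])
c=(LR+RR)/2-.07*xh;c[2]=0;print("origin",c,"base corner",(BF-c)@xh,(BF-c)@yh)
H=lambda p:np.round([(p-c)@xh,(p-c)@yh],4)
print("LF",H(LF),"rcup",H(P(240,388,.094)),H(P(357,383,.094)))
for z in(.01,.05,.07):print("rod",z,H(P(520,100,z)),H(P(418,325,z)))
# stub in the hand: 
u,v=395/800*560,103/600*420
p,Rc=pose()
# ray at depth: tip top at row 88 
print("grip axis offset", [Rc.inv().apply(onz(ci,395*.7,60,z)-p).round(4) for z in(.245,.252)])
ct=camera_info("top");print("top est of cups mid",((onz(ct,320,213.7,.08)+onz(ct,369.2,227.5,.08))/2))
E
```

```text
[ 0.49469111 -0.07745869  0.094     ] [ 0.58885522 -0.10532627  0.094     ] [ 0.53226953 -0.29696007  0.094     ] len 0.09820123317381921 0.199813547396345
73.5491671177922 73.51404067877189 thick 0.004290687542141178
origin [ 0.49342796 -0.1813197   0.        ] base corner -0.0633003797438117 0.10965112284376878
LF [-0.0282  0.1   ] rcup [-0.0134 -0.0843] [ 0.015  -0.0827]
rod 0.01 [0.0729 0.0975] [ 0.0742 -0.1067]
rod 0.05 [0.0509 0.0941] [ 0.052  -0.0879]
rod 0.07 [0.0399 0.0924] [ 0.041  -0.0784]
grip axis offset [array([0.0842, 0.0005, 0.0033]), array([ 0.0833,  0.0005, -0.0037])]
top est of cups mid [ 0.49445576 -0.18309338  0.08      ]
```

Both estimates agree on the holder: origin about (0.4947, −0.183), y-axis at 73.6°. The roll axis lies 6.7 mm behind the TCP, with the roll's origin at the tool centre. Next I compute the insertion poses.

```bash
cat >> h.py <<'E'
O=np.array([.4947,-.183,0]);YAW=73.6
def fit(th,c,bz=.080,dx=0.,dz=0.):
    "TCP pose: tilt th deg, virtual pin travel c mm from hole bottom of the right cup"
    t=np.radians(th);a=np.radians(YAW);yh=np.array([np.cos(a),np.sin(a),0]);xh=np.array([yh[1],-yh[0],0]);z=np.array([0,0,1.])
    ex=np.cos(t)*yh+np.sin(t)*z;ez=np.sin(t)*yh-np.cos(t)*z;ey=np.cross(ez,ex)
    org=O-.0905*yh+bz*z+(103-c)*1e-3*ex+dx*xh+dz*z
    return org-(.0005*ey-.0067*ez),R.from_matrix(np.c_[ex,ey,ez])
E
python3 - <<'E'
from h import *
for k in[(17,-20,.079,0,.08),(17,-20,.079,0,0)]:
    p,r=fit(*k);print(k,p.round(4),*rel(p,r))
E
```

```text
(17, -20, 0.079, 0, 0.08) [ 0.5024 -0.155   0.1886] [0.089  0.4334 0.1989] [-0.001   0.1887  0.0061]
(17, -20, 0.079, 0, 0) [ 0.5024 -0.155   0.1086] [0.0889 0.4334 0.4656] [-0.001   0.1887  0.0061]
```

Emit:
{"method": "carry_out", "body": {
  "targets": [0.03,0.15,0,0,0.06,0.006,0.06,0.3,0,0,0.12,0.006,0.089,0.433,0,0,0.189,0.006,0.089,0.433,0.1,0,0.189,0.006,0.089,0.433,0.22,0,0.189,0.006,0.089,0.433,0.34,0,0.189,0.006,0.089,0.433,0.43,0,0.189,0.006,0.089,0.433,0.465,0,0.189,0.006,0.089,0.433,0.465,0,0.189,0.006],
  "force": 80,
  "jaw": 1
}}

```text
time_s: 6.58
tcp_pos: [0.5021, -0.1554, 0.1087]
orientation: [-179.9, -17.0, 73.6]
wrist_force: [-0.2, 1.1, -2.3]
opening: 0.0482
gripper_force: 83.7
```

```bash
python3 - <<'E'
from h import *
im=read_camera("scene");cv2.imwrite("pics/s1.png",cv2.resize(im[130:270,150:350,::-1],None,fx=4,fy=4,interpolation=cv2.INTER_CUBIC))
ci=camera_info("wrist");np.save("w3.npy",ci,allow_pickle=True);im=read_camera("wrist");cv2.imwrite("pics/w3.png",im[:,:,::-1])
for k in[(17,-20,.079),(17,-8,.079),(17,0,.079),(17,8,.079),(17,15,.079)]:
    p,r=fit(*k);print(k,p.round(4),*rel(p,r))
E
```

```text
(17, -20, 0.079) [ 0.5024 -0.155   0.1086] [ 0.0017 -0.001   0.0049] [ 0.0001  0.0001 -0.0002]
(17, -8, 0.079) [ 0.4992 -0.166   0.105 ] [-0.0383 -0.001   0.0049] [ 0.0001  0.0001 -0.0002]
(17, 0, 0.079) [ 0.497  -0.1733  0.1027] [-0.065  -0.001   0.0049] [ 0.0001  0.0001 -0.0002]
(17, 8, 0.079) [ 0.4949 -0.1806  0.1004] [-0.0916 -0.0009  0.0049] [ 0.0001  0.0001 -0.0002]
(17, 15, 0.079) [ 0.493  -0.1871  0.0983] [-0.115  -0.0009  0.0049] [ 0.0001  0.0001 -0.0002]
```

View pics/s1.png

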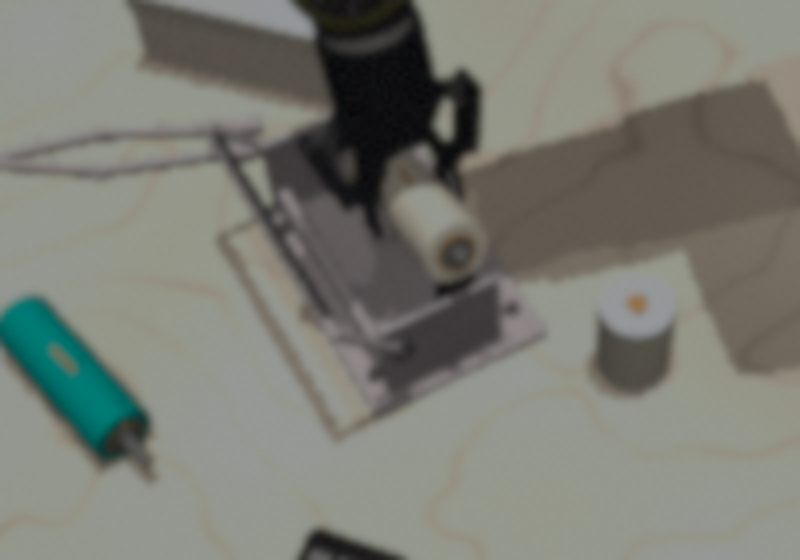

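The roll is held tilted above the holder, stub at (458,252) over the left cup; clear. Inserting the pin.

Emit:
{"method": "carry_out", "body": {
  "targets": [-0.02,0,0.005,0,0,0,-0.04,0,0.005,0,0,0,-0.055,0,0.005,0,0,0,-0.065,0,0.005,0,0,0,-0.065,0,0.005,0,0,0]
}}

```text
time_s: 7.3
tcp_pos: [0.4967, -0.1736, 0.1016]
orientation: [-179.9, -17.0, 73.5]
wrist_force: [0.4, 0.9, -1.2]
opening: 0.048
gripper_force: 83.7
```

Emit:
{"method": "carry_out", "body": {
  "targets": [-0.01,0,0,0,0,0,-0.02,0,0,0,0,0,-0.027,0,0,0,0,0,-0.027,0,0,0,0,0]
}}

```text
time_s: 7.8
tcp_pos: [0.4945, -0.1809, 0.0993]
orientation: [-179.9, -17.0, 73.5]
wrist_force: [1.2, 3.7, -1.1]
opening: 0.0481
gripper_force: 83.7
```

Force of about 3.5 N at 8 mm nominal travel matches the pin on the hole bottom (a face hit would give about 6.6 N). I continue, then rotate level.

Emit:
{"method": "carry_out", "body": {
  "targets": [-0.012,0,0,0,0,0,-0.024,0,0,0,0,0,-0.03,0,0,0,0,0,-0.03,0,0,0,0,0]
}}

```text
time_s: 8.3
tcp_pos: [0.4921, -0.1891, 0.0966]
orientation: [-179.9, -17.0, 73.5]
wrist_force: [1.6, 7.2, -0.4]
opening: 0.0479
gripper_force: 83.7
```

```bash
python3 - <<'E'
from h import *
print(status.sense()["wrist_force"])
for k in[(17,17,.079),(13,18,.079),(9,18,.0795),(5,18,.08),(2,18,.08),(0,18,.08),(0,5,.08)]:
    p,r=fit(*k);print(k,p.round(4),*rel(p,r))
E
```

```text
[ 1.60806914  7.21671383 -0.38541443]
(17, 17, 0.079) [ 0.4924 -0.1889  0.0977] [ 0.002   0.0011 -0.0033] [-0.0008 -0.0005 -0.0008]
(13, 18, 0.079) [ 0.4925 -0.1888  0.0916] [-0.0036  0.0011  0.0164] [-0.0008 -0.0449 -0.0008]
(9, 18, 0.0795) [ 0.4927 -0.1881  0.0862] [-0.0068  0.0011  0.0343] [-0.0008 -0.0893 -0.0008]
(5, 18, 0.08) [ 0.4927 -0.1879  0.0807] [-0.0113  0.0012  0.0519] [-0.0009 -0.1338 -0.0008]
(2, 18, 0.08) [ 0.4927 -0.188   0.0763] [-0.0159  0.0012  0.0661] [-0.0009 -0.1671 -0.0007]
(0, 18, 0.08) [ 0.4927 -0.1881  0.0733] [-0.0193  0.0012  0.0754] [-0.0009 -0.1893 -0.0007]
(0, 5, 0.08) [ 0.4963 -0.1757  0.0733] [0.0221 0.0012 0.0881] [-0.0009 -0.1893 -0.0007]
```

Emit:
{"method": "carry_out", "body": {
  "targets": [-0.003,0.001,0.016,0,-0.045,0,-0.005,0.001,0.025,0,-0.067,0,-0.007,0.001,0.034,0,-0.089,0,-0.009,0.001,0.043,0,-0.111,0,-0.011,0.001,0.052,0,-0.134,0,-0.011,0.001,0.052,0,-0.134,0]
}}

```text
time_s: 9.05
tcp_pos: [0.4926, -0.1871, 0.0802]
orientation: [-179.9, -5.0, 73.6]
wrist_force: [1.6, 7.5, -3.9]
opening: 0.0478
gripper_force: 83.4
```

```bash
python3 - <<'E'
from h import *
print(status.sense()["wrist_force"])
for k in[(5,18,.08),(2,18,.08),(0,18,.08),(0,5,.08)]:
    p,r=fit(*k);print(k,p.round(4),*rel(p,r))
E
```

```text
[ 1.60049932  7.51194189 -3.86033656]
(5, 18, 0.08) [ 0.4927 -0.1879  0.0807] [-0.0021  0.0012 -0.002 ] [-0.0016  0.0003 -0.0003]
(2, 18, 0.08) [ 0.4927 -0.188   0.0763] [-0.0037  0.0013  0.0128] [-0.0016 -0.033  -0.0003]
(0, 18, 0.08) [ 0.4927 -0.1881  0.0733] [-0.0051  0.0013  0.0226] [-0.0016 -0.0553 -0.0002]
(0, 5, 0.08) [ 0.4963 -0.1757  0.0733] [0.038  0.0013 0.0264] [-0.0016 -0.0553 -0.0002]
```

Emit:
{"method": "carry_out", "body": {
  "targets": [-0.003,0.001,0.007,0,-0.017,0,-0.004,0.001,0.014,0,-0.035,0,-0.005,0.001,0.022,0,-0.055,0,-0.005,0.001,0.022,0,-0.055,0]
}}

```text
time_s: 9.55
tcp_pos: [0.4924, -0.1881, 0.0733]
orientation: [-179.8, -0.0, 73.6]
wrist_force: [0.9, 7.2, -4.9]
opening: 0.0482
gripper_force: 83.4
```

```bash
python3 - <<'E'
from h import *
print(status.sense()["wrist_force"])
im=read_camera("wrist");cv2.imwrite("pics/w4.png",im[:,:,::-1])
for k in[(0,18,.08),(0,5,.08)]:
    p,r=fit(*k);print(k,p.round(4),*rel(p,r))
E
```

```text
[ 0.89627545  7.22451404 -4.88759741]
(0, 18, 0.08) [ 0.4927 -0.1881  0.0733] [0.0003 0.0008 0.0002] [-0.0019 -0.0006 -0.0005]
(0, 5, 0.08) [ 0.4963 -0.1757  0.0733] [0.0437 0.0008 0.0002] [-0.0019 -0.0006 -0.0005]
```

View pics/w4.png

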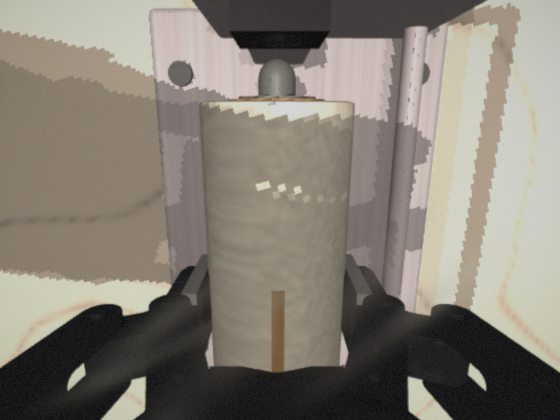

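The stub tip (277,60) is level and centred under the cup block (232–328, centre 280), about 1 mm off at most. Let it spring out.

Emit:
{"method": "carry_out", "body": {
  "targets": [0.008,0.001,0,0,0,0,0.016,0.001,0,0,0,0,0.024,0.001,0,0,0,0,0.032,0.001,0,0,0,0,0.04,0.001,0,0,0,0,0.04,0.001,0,0,0,0]
}}

```text
time_s: 10.35
tcp_pos: [0.4964, -0.1774, 0.074]
orientation: [-179.9, 0.0, 73.6]
wrist_force: [0.3, 3.3, -4.1]
opening: 0.0481
gripper_force: 83.4
```

Emit:
{"method": "carry_out", "body": {
  "targets": [0.005,0,0,0,0,0,0.005,0,0,0,0,0]
}}

```text
time_s: 10.6
tcp_pos: [0.4969, -0.176, 0.0741]
orientation: [-179.9, 0.0, 73.6]
wrist_force: [-0.1, 3.4, -5.2]
opening: 0.0478
gripper_force: 83.4
```

Emit:
{"method": "carry_out", "body": {
  "targets": [0,0,0,0,0,0,0,0,0,0,0,0,0,0,0,0,0,0,0,0,0,0,0,0],
  "jaw": 0.25,
  "force": 30
}}

```text
time_s: 11.1
tcp_pos: [0.4969, -0.1761, 0.0742]
orientation: [-179.9, 0.0, 73.5]
wrist_force: [-0.6, -0.4, -0.1]
opening: 0.0639
gripper_force: 0.0
```

Emit:
{"method": "carry_out", "body": {
  "targets": [0,0,-0.05,0,0,0,0,0,-0.12,0,0,0,0,0,-0.25,0,0,0,0,0,-0.42,0,0,0,0,0,-0.58,0,0,0,0,0,-0.58,0,0,0]
}}

```text
time_s: 11.85
tcp_pos: [0.498, -0.1764, 0.2528]
orientation: [179.6, 0.1, 73.6]
wrist_force: [1.4, 0.5, -0.2]
opening: 0.064
gripper_force: 0.0
```

```bash
python3 - <<'E'
from h import *
print(status.sense()["tcp_pos"])
ci=camera_info("wrist");np.save("w5.npy",ci,allow_pickle=True)
im=read_camera("wrist");cv2.imwrite("pics/w5.png",im[:,:,::-1])
E
```

```text
[ 0.49804555 -0.17642661  0.25281007]
```

View pics/w5.png

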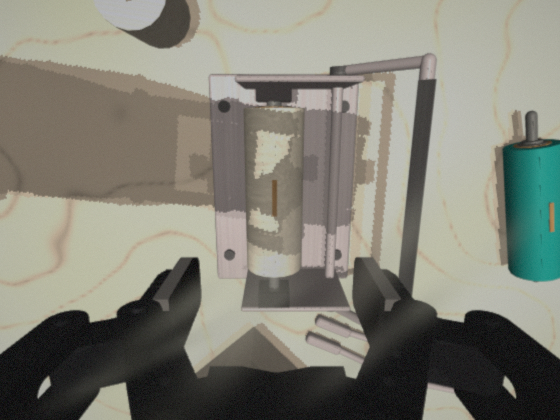

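The roll is seated: stub in the top cup (274,100) and pin in the bottom cup (275,285), paper between the plates; bar still parked at the right (column ~420). Now I compute the bar push from behind.

```bash
python3 - <<'E'
from h import *
a=np.radians(YAW);yh=np.array([np.cos(a),np.sin(a),0]);xh=np.array([yh[1],-yh[0],0]);Rt=R.from_euler('xyz',[180,0,YAW],degrees=True)
p,r=pose()
for x,z in[(.145,.253),(.145,.125)]:print(x,z,*rel(O+x*xh+[0,0,z],Rt))
for b in np.radians([-40,-30,-20,-10,0,10,20,30]):
    x=.055-.075*np.sin(b)+.018;z=.07+.075*np.cos(b)+.002;print(np.degrees(b).round(),"x,z",round(x,3),round(z,3),"from (.145,.125): y,z",round((x-.145)/.3,3),round(-(z-.125)/.3,3))
E
```

```text
0.145 0.253 [-0.0241  0.4813 -0.0081] [ 0.0015  0.0003 -0.0005]
0.145 0.125 [-0.0239  0.4803  0.4186] [ 0.0015  0.0003 -0.0005]
-40.0 x,z 0.121 0.129 from (.145,.125): y,z -0.079 -0.015
-30.0 x,z 0.11 0.137 from (.145,.125): y,z -0.115 -0.04
-20.0 x,z 0.099 0.142 from (.145,.125): y,z -0.154 -0.058
-10.0 x,z 0.086 0.146 from (.145,.125): y,z -0.197 -0.07
0.0 x,z 0.073 0.147 from (.145,.125): y,z -0.24 -0.073
10.0 x,z 0.06 0.146 from (.145,.125): y,z -0.283 -0.07
20.0 x,z 0.047 0.142 from (.145,.125): y,z -0.326 -0.058
30.0 x,z 0.036 0.137 from (.145,.125): y,z -0.365 -0.04
```

Emit:
{"method": "carry_out", "body": {
  "targets": [-0.02,0.15,0,0,0,0,-0.02,0.3,0,0,0,0,-0.02,0.4,0,0,0,0,-0.02,0.47,0,0,0,0,-0.02,0.47,0,0,0,0,-0.02,0.47,0,0,0,0],
  "jaw": 1
}}

```text
time_s: 12.65
tcp_pos: [0.63, -0.2215, 0.2472]
orientation: [-179.8, -0.0, 73.5]
wrist_force: [-0.8, -0.7, 0.1]
opening: -0.0002
gripper_force: 0.0
```

Emit:
{"method": "carry_out", "body": {
  "targets": [0,0.013,0.12,0,0,0,0,0.013,0.25,0,0,0,0,0.013,0.36,0,0,0,0,0.013,0.407,0,0,0,0,0.013,0.407,0,0,0]
}}

```text
time_s: 13.28
tcp_pos: [0.6339, -0.2227, 0.1258]
orientation: [-179.9, -0.0, 73.5]
wrist_force: [0.2, -0.3, 0.5]
opening: -0.0
gripper_force: 0.0
```

Emit:
{"method": "carry_out", "body": {
  "targets": [0,-0.04,0,0,0,0,0,-0.08,-0.015,0,0,0,0,-0.1,-0.027,0,0,0,0,-0.12,-0.04,0,0,0,0,-0.14,-0.05,0,0,0,0,-0.16,-0.06,0,0,0,0,-0.16,-0.06,0,0,0]
}}

```text
time_s: 14.15
tcp_pos: [0.5889, -0.2095, 0.1461]
orientation: [179.9, 0.0, 73.6]
wrist_force: [2.3, -1.9, 5.7]
opening: 0.0005
gripper_force: 2.3
```

```bash
python3 - <<'E'
from h import *
print(status.sense()["wrist_force"])
im=read_camera("scene")[140:250,170:330,::-1]
cv2.imwrite("pics/s2.png",cv2.resize(cv2.convertScaleAbs(im,alpha=1.5,beta=10),None,fx=5,fy=5,interpolation=cv2.INTER_CUBIC))
E
```

```text
[ 2.27272938 -1.89311821  5.67627799]
```

View pics/s2.png

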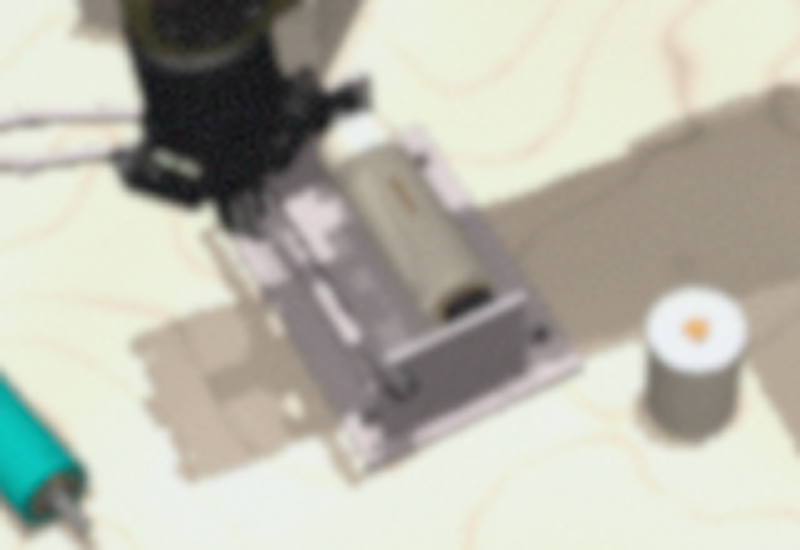

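The picture shows the roll seated in place and the gripper at the bar, but the bar itself is hard to see. The force points up and back, so the fingertip may be riding on top of it. I'll sample the bar's angle numerically in the wrist view.

```bash
cat >> h.py <<'E'
_a=np.radians(YAW);YH=np.array([np.cos(_a),np.sin(_a),0]);XH=np.array([YH[1],-YH[0],0])
def bar(im,ci,angs,ys):
    g=cv2.cvtColor(im,cv2.COLOR_RGB2GRAY)
    for b in angs:
        t=np.radians(b);out=[]
        for y in ys:
            u,v=proj(ci,O+XH*(.055-.075*np.sin(t))+YH*y+[0,0,.07+.075*np.cos(t)])
            out.append((int(u),int(v),int(g[int(v),int(u)]) if 0<=u<560 and 0<=v<420 else None))
        print(b,out)
E
python3 - <<'E'
from h import *
s=status.sense();d=s["tcp_pos"]-O;print("xh",d@XH,"yh",d@YH,"z",d[2],s["opening"],s["gripper_force"])
ys=[.05,.065,.08,.095]
ci=camera_info("wrist");im=read_camera("wrist");cv2.imwrite("pics/w6.png",im[:,:,::-1])
bar(im,ci,range(-44,0,4),ys)
# reference on parked view
print("ref w5");bar(cv2.imread("pics/w5.png")[:,:,::-1].copy(),np.load("w5.npy",allow_pickle=True).item(),range(-48,-20,4),[-.02,.02,.06])
E
```

```text
xh 0.09783604621891324 yh 0.001174144828512415 z 0.14568254776257664 6.56208028456168e-05 2.189750522375107
-44 [(297, 157, 160), (297, 120, 133), (298, 81, 208), (298, 40, 206)]
-40 [(288, 158, 138), (288, 120, 140), (288, 80, 206), (289, 38, 204)]
-36 [(278, 159, 136), (278, 120, 134), (278, 80, 158), (278, 37, 205)]
-32 [(267, 160, 133), (266, 121, 135), (266, 79, 159), (266, 35, 203)]
-28 [(255, 161, 118), (254, 121, 120), (254, 78, 199), (253, 33, 205)]
-24 [(242, 161, 91), (241, 121, 88), (240, 78, 125), (239, 32, 128)]
-20 [(229, 162, 117), (227, 121, 120), (226, 77, 206), (224, 31, 202)]
-16 [(215, 163, 51), (213, 121, 39), (211, 77, 56), (209, 30, 57)]
-12 [(201, 163, 118), (198, 121, 116), (196, 77, 204), (193, 29, 101)]
-8 [(186, 164, 134), (183, 121, 115), (180, 76, 199), (177, 28, 91)]
-4 [(171, 164, 115), (168, 121, 111), (164, 76, 132), (161, 28, 201)]
ref w5
-48 [(415, 237, 89), (420, 187, 73), (426, 133, 66)]
-44 [(412, 239, 89), (417, 188, 74), (423, 133, 65)]
-40 [(409, 241, 97), (414, 189, 74), (420, 133, 64)]
-36 [(405, 242, 97), (410, 190, 72), (416, 133, 66)]
-32 [(400, 244, 177), (405, 191, 184), (411, 134, 181)]
-28 [(395, 245, 182), (400, 192, 189), (406, 134, 184)]
-24 [(390, 246, 179), (395, 192, 191), (400, 134, 191)]
```

The bar is clearly at β ≈ −16° (dark line), 22 mm ahead of the finger, so it is being pushed properly. Continuing slightly lower, past upright.

Emit:
{"method": "carry_out", "body": {
  "targets": [0,-0.015,0.01,0,0,0,0,-0.035,0.013,0,0,0,0,-0.055,0.013,0,0,0,0,-0.075,0.013,0,0,0,0,-0.095,0.013,0,0,0,0,-0.115,0.013,0,0,0,0,-0.135,0.013,0,0,0,0,-0.15,0.013,0,0,0]
}}

```text
time_s: 15.25
tcp_pos: [0.5446, -0.1963, 0.1399]
orientation: [-179.9, -0.0, 73.5]
wrist_force: [1.0, 0.4, -0.4]
opening: 0.0001
gripper_force: 0.2
```

```bash
python3 - <<'E'
from h import *
s=status.sense();d=s["tcp_pos"]-O;print("xh",d@XH,"z",d[2])
ci=camera_info("wrist");im=read_camera("wrist")
bar(im,ci,range(0,80,4),[.05,.065,.08,.095])
E
```

```text
xh 0.051592884426389214 z 0.1399227870558074
0 [(284, 166, 104), (284, 122, 100), (285, 75, 166), (285, 24, 95)]
4 [(269, 166, 115), (269, 122, 117), (269, 75, 138), (268, 24, 79)]
8 [(254, 166, 115), (254, 122, 117), (253, 75, 202), (252, 24, 203)]
12 [(240, 166, 121), (239, 122, 117), (237, 75, 136), (236, 25, 199)]
16 [(226, 165, 154), (224, 122, 112), (223, 76, 190), (221, 26, 187)]
20 [(213, 165, 103), (211, 122, 103), (209, 76, 169), (206, 27, 155)]
24 [(201, 164, 41), (198, 122, 40), (196, 77, 47), (193, 29, 51)]
28 [(189, 163, 129), (186, 122, 137), (184, 77, 60), (180, 30, 200)]
32 [(179, 162, 140), (176, 121, 136), (173, 78, 58), (169, 32, 201)]
36 [(170, 161, 147), (167, 121, 141), (163, 79, 48), (160, 34, 201)]
40 [(162, 160, 173), (158, 121, 138), (155, 80, 23), (151, 36, 140)]
44 [(155, 159, 162), (151, 121, 136), (148, 81, 27), (144, 38, 167)]
48 [(149, 158, 162), (146, 121, 137), (142, 81, 83), (138, 40, 181)]
52 [(144, 157, 158), (141, 121, 135), (137, 82, 133), (133, 42, 172)]
56 [(141, 156, 155), (137, 120, 134), (134, 83, 132), (130, 44, 151)]
60 [(138, 154, 147), (135, 120, 130), (131, 84, 128), (127, 46, 115)]
64 [(137, 153, 146), (133, 120, 128), (130, 85, 110), (126, 48, 67)]
68 [(136, 152, 145), (133, 120, 128), (129, 86, 69), (126, 50, 60)]
72 [(136, 151, 144), (133, 120, 128), (130, 86, 72), (126, 52, 63)]
76 [(137, 150, 143), (134, 119, 131), (131, 87, 66), (127, 54, 64)]
```

The bar is 24° past upright. I back off and let it sink.

Emit:
{"method": "carry_out", "body": {
  "targets": [0,0.04,0,0,0,0,0,0.1,-0.1,0,0,0,0,0.15,-0.28,0,0,0,0,0.15,-0.45,0,0,0,0,0.15,-0.5,0,0,0,0,0.15,-0.5,0,0,0,0,0.15,-0.5,0,0,0,0,0.15,-0.5,0,0,0,0,0.15,-0.5,0,0,0,0,0.15,-0.5,0,0,0,0,0.15,-0.5,0,0,0,0,0.15,-0.5,0,0,0]
}}

```text
time_s: 16.8
tcp_pos: [0.5884, -0.2092, 0.2899]
orientation: [-179.9, 0.0, 73.6]
wrist_force: [0.5, -0.3, 0.6]
opening: -0.0
gripper_force: 0.0
```

```bash
python3 - <<'E'
from h import *
s=status.sense();d=s["tcp_pos"]-O;print("xh",d@XH,"z",d[2])
ci=camera_info("wrist");im=read_camera("wrist");cv2.imwrite("pics/w8.png",im[:,:,::-1])
bar(im,ci,range(10,90,4),[-.02,.02,.06,.09])
E
```

```text
xh 0.09726438806959072 z 0.28994382060630297
10 [(208, 226, 139), (205, 177, 105), (202, 124, 107), (200, 82, 60)]
14 [(201, 225, 122), (199, 176, 91), (196, 124, 107), (193, 82, 63)]
18 [(196, 225, 160), (193, 176, 111), (189, 124, 130), (187, 82, 23)]
22 [(190, 224, 170), (187, 176, 143), (183, 124, 146), (181, 82, 22)]
26 [(185, 223, 150), (182, 175, 151), (178, 124, 148), (175, 83, 53)]
30 [(180, 222, 130), (177, 175, 155), (173, 124, 151), (170, 83, 51)]
34 [(176, 221, 133), (172, 174, 158), (168, 124, 151), (165, 83, 54)]
38 [(172, 220, 130), (168, 174, 102), (164, 124, 162), (161, 83, 45)]
42 [(168, 219, 132), (164, 173, 151), (160, 123, 150), (157, 84, 39)]
46 [(165, 218, 129), (161, 172, 145), (157, 123, 118), (154, 84, 28)]
50 [(163, 217, 80), (159, 172, 85), (154, 123, 85), (151, 85, 112)]
54 [(160, 215, 99), (156, 171, 101), (152, 123, 99), (149, 85, 147)]
58 [(159, 214, 103), (155, 170, 101), (150, 123, 107), (147, 85, 171)]
62 [(157, 213, 104), (153, 169, 109), (149, 123, 107), (146, 86, 188)]
66 [(157, 211, 110), (153, 168, 111), (148, 123, 110), (145, 86, 181)]
70 [(156, 210, 117), (152, 168, 108), (148, 123, 110), (145, 87, 154)]
74 [(156, 209, 124), (152, 167, 108), (148, 122, 111), (145, 87, 154)]
78 [(157, 207, 125), (153, 166, 108), (149, 122, 109), (145, 87, 154)]
82 [(157, 206, 125), (154, 165, 106), (150, 122, 106), (146, 88, 172)]
86 [(158, 205, 122), (155, 165, 101), (151, 122, 102), (148, 88, 147)]
```

Emit:
{"method": "carry_out", "body": {
  "targets": [0,0,0,0,0,0,0,0,0,0,0,0,0,0,0,0,0,0,0,0,0,0,0,0,0,0,0,0,0,0,0,0,0,0,0,0,0,0,0,0,0,0,0,0,0,0,0,0,0,0,0,0,0,0,0,0,0,0,0,0]
}}

```text
time_s: 18.1
tcp_pos: [0.5884, -0.2092, 0.2899]
orientation: [-179.9, -0.0, 73.6]
wrist_force: [-0.7, 0.1, 0.7]
opening: 0.0
gripper_force: 0.0
```

```bash
python3 - <<'E'
from h import *
ci=camera_info("wrist");im=read_camera("wrist");old=cv2.imread("pics/w8.png")[:,:,::-1]
df=cv2.absdiff(im,old.copy()).max(2)>40;print("moved px",df.sum())
for b in(50,63,86):print(b,[np.round(proj(ci,O+XH*(.055-.075*np.sin(np.radians(b)))+YH*y+[0,0,.07+.075*np.cos(np.radians(b))])) for y in(-.02,.02,.06)])
g=cv2.cvtColor(im,cv2.COLOR_RGB2GRAY)
for v in(214,170,123):print(v,g[v-1:v+2,130:200:2].mean(0).astype(int).tolist())
E
```

```text
moved px 0
50 [array([163., 217.]), array([159., 172.]), array([155., 124.])]
63 [array([158., 213.]), array([154., 170.]), array([149., 123.])]
86 [array([159., 205.]), array([155., 165.]), array([151., 122.])]
214 [197, 197, 198, 197, 197, 197, 190, 181, 159, 52, 49, 66, 103, 106, 107, 97, 86, 107, 131, 133, 130, 132, 134, 136, 130, 132, 129, 130, 125, 120, 118, 118, 114, 108, 103]
170 [121, 121, 121, 120, 106, 109, 85, 53, 50, 69, 102, 107, 105, 100, 95, 112, 153, 144, 107, 103, 152, 156, 158, 158, 153, 150, 147, 143, 144, 136, 128, 112, 103, 100, 95]
123 [123, 119, 103, 110, 61, 47, 49, 80, 103, 106, 106, 97, 85, 96, 125, 146, 152, 155, 153, 151, 148, 151, 151, 149, 148, 148, 147, 141, 135, 129, 126, 121, 110, 103, 90]
```

```bash
python3 - <<'E'
from h import *
ci=camera_info("scene");im=read_camera("scene")
bar(im,ci,range(47,92,4),[.0,.03,.06,.08])
E
```

```text
47 [(247, 173, 104), (252, 180, 94), (257, 187, 107), (260, 192, 100)]
51 [(249, 173, 93), (253, 180, 94), (258, 187, 95), (261, 192, 90)]
55 [(250, 174, 93), (254, 181, 94), (259, 188, 91), (263, 193, 79)]
59 [(251, 174, 87), (255, 181, 87), (260, 188, 81), (263, 193, 79)]
63 [(251, 175, 90), (256, 182, 83), (261, 189, 77), (264, 194, 82)]
67 [(252, 176, 88), (257, 182, 76), (262, 190, 76), (265, 194, 86)]
71 [(253, 176, 81), (258, 183, 74), (262, 190, 76), (266, 195, 101)]
75 [(253, 177, 85), (258, 184, 78), (263, 191, 74), (266, 196, 108)]
79 [(254, 178, 80), (259, 185, 75), (263, 192, 78), (267, 197, 119)]
83 [(254, 179, 85), (259, 186, 80), (264, 193, 78), (267, 198, 109)]
87 [(255, 180, 82), (259, 187, 83), (264, 194, 82), (267, 199, 93)]
91 [(255, 181, 87), (259, 188, 91), (264, 195, 82), (267, 200, 82)]
```

```bash
python3 -c "
from rig import ticket;print(ticket.job_done())"
```

```text
the job is handed in; nothing more can be done
None
```

I seated the paper roll with both ends in their cups and swung the tear bar over onto it. The job was handed in at about 18 s, but the hand-in call did not return a verdict. The bar had stopped moving, at an angle that fits it resting on the roll.

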